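# Tip a tube of relays into the parts bin

## Task

Refill the relay bin: draw the open, unstoppered tube with its three relays straight up out of the divided cardboard box, lower its mouth into the grey bin and tip it only as far as it takes for all three to slide gently in; a relay that drops hard, shoots out or is spilled is scrap. Then lay the empty tube flat on the green bench mat. Leave the two stoppered tubes in the box, and the box, the bin and everything else on the bench where they stand.

Things in the scene. Friction and masses are not known exactly. Their poses are not given: they have to be found in the camera images.
- tube: The tube to empty, told by its open top: clear stiff plastic, rectangular, 190 mm long, outside 27 mm (x) by 23.5 mm (y), 2 mm walls, 45 g. Origin: centre of its closed foot; z runs along it to the mouth. Starts upright in the cardboard box, x roughly along the box's x. The 3 relays fill its lowest 66 mm; centre of mass with them 70 mm from the foot.
- tube_mouth (a point): Centre of the tube's open mouth, at 190 mm along the tube's z; its axes are the tube's.
- relay1: Relay 1 of three alike (lowest in the tube): black cuboid 16 x 19 x 19 mm with its short pins, 11 g. It has 2 mm play all round in the tube and slides out once the tube slopes mouth-down by some 12 to 23 degrees (hidden friction; steeper, it runs too fast). Shock-sensitive: a fall of over 40 mm spoils it. Origin: its middle; z along the tube at first.
- relay2: Relay 2 of three alike (middle in the tube): black cuboid 16 x 19 x 19 mm with its short pins, 11 g. It has 2 mm play all round in the tube and slides out once the tube slopes mouth-down by some 12 to 23 degrees (hidden friction; steeper, it runs too fast). Shock-sensitive: a fall of over 40 mm spoils it. Origin: its middle; z along the tube at first.
- relay3: Relay 3 of three alike (top in the tube): black cuboid 16 x 19 x 19 mm with its short pins, 11 g. It has 2 mm play all round in the tube and slides out once the tube slopes mouth-down by some 12 to 23 degrees (hidden friction; steeper, it runs too fast). Shock-sensitive: a fall of over 40 mm spoils it. Origin: its middle; z along the tube at first.
- rack: Divided cardboard box, 84 mm (x) by 206 mm (y), 90 mm high, walls and floor 4 mm, 0.9 kg, loose; on the robot's left or right. 2 rows of 5 cells, 37 mm square. Front row (x = -20.5 mm) holds the 3 tubes in cells at y = -81, 0, +81 mm, any order, cells between them empty. Rear row (+x) holds small boards, none above the rim. Origin: centre of its underside, on the mat.
- bin: Grey plastic open parts bin, outside 130 mm (x) by 110 mm (y), 45 mm high, walls and floor 3 mm, 0.3 kg, loose. Origin: centre of its underside. It stands on the mat, on the side where the cardboard box is not.
- mat: Green bench mat, fixed, 460 mm (x) by 1040 mm (y), 3 mm thick (top at z = 0.003). Origin: centre of its underside. The box and the bin stand on it; between them it is clear for 260 mm in y (|y| < 0.13) from x = 0.47 to 0.60.
- full_tube: Bystander in the box: a like tube, 200 mm with its top, full of relays, closed by a dark rubber stopper. Origin: centre of its foot, z along the tube. Stays in its cell.
- slim_tube: Bystander in the box: a slimmer, taller tube, 20 x 16 x 225 mm with its top, closed by a dark rubber stopper. Origin: centre of its foot, z along the tube. Stays in its cell.
- board: Bystander: small green circuit board, 75 x 100 x 20 mm. Origin: middle of its underside. Stays where it is.
- cutters: Bystander: side cutters lying flat, 130 mm long, 45 mm wide, 13 mm high. Origin: between the jaws and the grips of its underside. Stays where it is.
- tape: Bystander: roll of tape lying flat, 68 mm across, 19 mm high. Origin: middle of its underside. Stays where it is.
- pen: Bystander: marker pen lying down, 142 mm long, 14 mm thick. Origin: middle of its underside. Stays where it is.
- bottle: Bystander: white-capped round bottle, 52 mm across, 118 mm high. Origin: middle of its underside. Stays where it is.
- cleaner: Bystander: round pot of brass wool, 80 mm across, 46 mm high. Origin: middle of its underside. Stays where it is.
Not all that is in view belongs to the job. Leave any blue look-alike of the bin alone.

How it is judged:
By the outcome, as a careful person would: the job done as asked, in the order asked, and still so for the second after the job is handed in, with the robot touching nothing.
It also fails if it takes over 72 s, if anything falls off the work surface, if the arm or the gripper's body presses on something with over 40 N, if the wrist force passes 120 N, or if a joint passes its speed limit or range.

## Robot

A 6-joint arm with a two-finger parallel gripper is mounted at the origin on the work surface. World frame = base frame: x ahead of the robot, y to its left, z up, the work surface at z = 0. Lengths are in m, angles in rad, forces in N, time in s.
With the tool pointing down it reaches from about 0.25 to 0.775 m from the base axis. Payload 4 kg.
Tool frame: the origin (TCP) lies on the centre line of the jaws, within the pads' length; the fingertips stand 19 mm ahead of it and the grasp point (between the pads) is the TCP (robot.finger_overhang is the distance from the TCP to the fingertips, in m); z points along the fingers, y is the line along which they close (so a half turn about z gives the same grasp; the last joint's range is limited). The gripper opens to 85 mm and grips with 20 to 120 N. Pads are 22 mm wide; open, the fingers measure 114 mm over their backs; the gripper's body (76 mm by 85 mm) begins 54 mm behind the grasp point. The pads swing forward as they close: fully open they stand 13 mm farther back than shut.
Start: joints at [-1.412, 0.087, 1.371, -0, 1.684, -0.103], TCP at [0.142, -0.531, 0.25] pointing down, gripper open.
Joint ranges: [-3.1, 3.1], [-0.76, 2.03], [0.27, 2.55], [-1.08, 4.22], [0.17, 2.65], [-2.57, 2.57]. Speed limits (rad/s): [2.79, 2.79, 3.14, 3.14, 3.14, 3.14].

## Interface

Orientations are given as a unit quaternion [w, x, y, z].
In Python, from workcell import robot gives the robot as it stands. The module is installed in compiled form; this text tells all that it offers. Calls block until the motion is done:
- robot.move_ptp(position, orientation): joint-space move of the TCP to a pose.
- robot.servo_line(position, rotation=None, max_speed=0.15): straight line of the TCP; rotation=None keeps the orientation; max_speed is the mean speed in m/s.
- robot.movej(angles): joint-space move.
- robot.ungrasp() and robot.grasp(): open the fingers fully, or close them until they stop; the grip force is fixed at half the most.
- robot.sleep(seconds).
- robot.solve_ik(position, orientation): joint angles nearest the present ones, or None.
- robot.read_state(): the state.
- robot.get_image(name): name is "scene" or "top"; returns a dict with "color" (384x512x3 uint8, red, green, blue), "camera_matrix" (3x3 intrinsics, pixels), "world_from_camera" (4x4, takes a point from camera to world coordinates). Camera axes: x right, y down, z forward; pixel columns grow to the right and rows downward; lengths in m; the calibration is good to about 2 mm. A picture is of the moment at which its call begins. There is no depth.
A pose or a line that the arm cannot do raises robot.MotionError and nothing moves.
- robot.close_job(): hands the job in; it is judged then, once.
The state is a dict: "t": time; "q": joint angles; "joint_velocities": joint speeds; "effort": joint torques, N m; "position": TCP position; "tcp_rot": TCP orientation; "wrist_force": force on the tool from outside, world axes, zero at the start; "moment": the same for the moment, N m; "opening": finger opening in m; "gripper_force": force on a finger pad.
Only numpy, scipy, OpenCV 4.12 (cv2) and the standard library are available. Lean on these libraries where they do the work, as an engineer would, in place of code of your own. Each camera call takes 0.05 s, during which the arm holds its last target. There are 200 camera calls.

## Working session

There is one attempt and no reset: what is moved stays moved. The work goes in short steps, each a Python script; the robot and the scene stay as the last script left them, time stands still between calls to the robot, and variables do not carry over. Pictures are saved under pics/ and viewed, at most 10 in all, crops included, and the job is handed in when it is done.

```bash
mkdir -p pics; python3 - <<'E'
from workcell import robot
import cv2,numpy as np
for n in("scene","top"):
    d=robot.get_image(n); cv2.imwrite(f"pics/{n}0.png",d["color"][:,:,::-1]); np.savez(f"pics/{n}0.npz",**d)
    print(n,d["camera_matrix"].round(1).tolist(),d["world_from_camera"].round(4).tolist())
s=robot.read_state();print(s["t"],s["position"],s["tcp_rot"],s["opening"])
E
```

```text
scene [[373.6, 0.0, 259.2], [0.0, 373.6, 186.3], [0.0, 0.0, 1.0]] [[0.7044, 0.6074, -0.3673, 0.8555], [0.7097, -0.6132, 0.347, -0.3643], [-0.0145, -0.505, -0.863, 1.0056], [0.0, 0.0, 0.0, 1.0]]
top [[442.6, 0.0, 258.1], [0.0, 442.6, 190.8], [0.0, 0.0, 1.0]] [[-0.0135, -0.999, 0.0421, 0.3988], [-0.9998, 0.0128, -0.0158, 0.0016], [0.0152, -0.0423, -0.999, 1.203], [0.0, 0.0, 0.0, 1.0]]
0.1 [ 0.14227158 -0.53084602  0.24925245] [-1.01636942e-03  9.91447118e-01  1.30505086e-01 -3.69758457e-05] 0.08533861880944212
```

View pics/scene0.png

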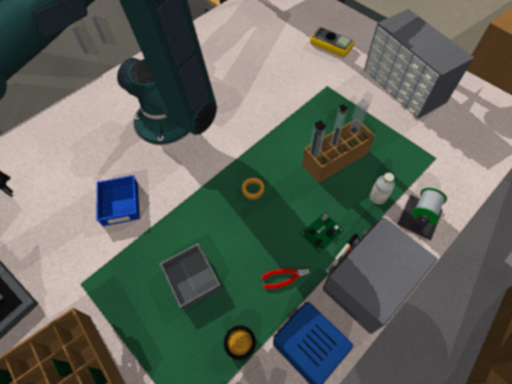

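View pics/top0.png

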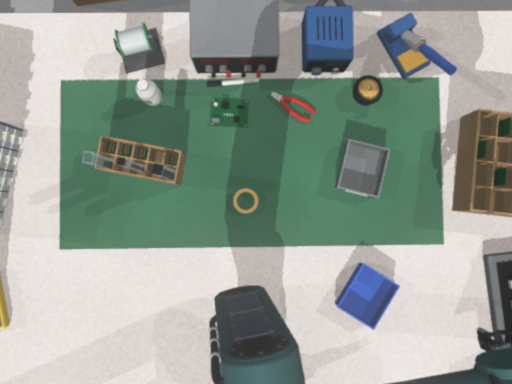

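The scene view shows the brown box on the left at about (338,150), with two dark-topped tubes at (318,130) and (340,115) and a clear tube at (360,105). The top view shows the box at (140,160), a clear mouth at (88,158), and the grey bin at (363,167). The blue bin at (367,295) and the brown rack at (487,160) are decoys.

Candidates for the open tube in the scene view are (318,125), (340,112) and (360,103). The first two have dark stoppers, so I choose the clear one at (360,103). I'll check it in one close crop.

```bash
python3 - <<'E'
import cv2,numpy as np
a=cv2.imread("pics/scene0.png")[85:190,295:385]; b=cv2.imread("pics/top0.png")[125:195,75:195]
a=cv2.resize(a,None,fx=5,fy=5,interpolation=cv2.INTER_CUBIC)[:525,:]   # 450x525
b=cv2.resize(b,None,fx=2.9,fy=2.9,interpolation=cv2.INTER_CUBIC)
c=np.zeros((525,800,3),np.uint8); c[:,:450]=a; c[:b.shape[0],450:450+b.shape[1]]=b[:,:350]
k=cv2.resize(cv2.imread("pics/top0.png")[130:205,330:395],None,fx=4,fy=4,interpolation=cv2.INTER_CUBIC); c[215:515,450:710]=k
cv2.imwrite("pics/crop1.png",c)
E
```

```text
(no output)
```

View pics/crop1.png

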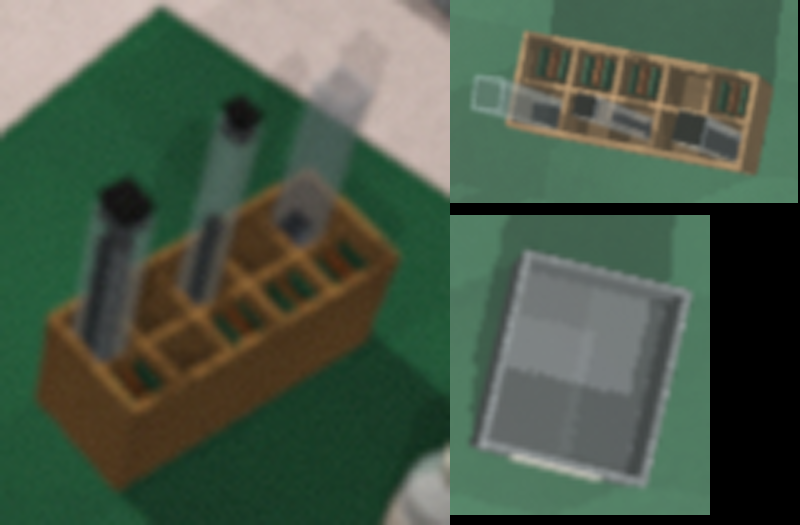

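The crop confirms the choice. The clear tube in the +y end cell has an open square mouth at top-view pixel (89,158), and a dark relay stack shows low inside it. The other two carry black stoppers.

Next I'll fix the geometry from both views.

```bash
cat > h.py <<'E'
import numpy as np,cv2
from scipy.spatial.transform import Rotation as R
class Cam:
    def __init__(s,d): s.K=np.array(d["camera_matrix"]);s.T=np.array(d["world_from_camera"])
    def ray(s,p): 
        v=s.T[:3,:3]@np.linalg.solve(s.K,[p[0],p[1],1]);return s.T[:3,3],v/np.linalg.norm(v)
    def plane(s,p,z): o,v=s.ray(p);return o+v*(z-o[2])/v[2]
    def proj(s,X): c=s.T[:3,:3].T@(np.asarray(X)-s.T[:3,3]);u=s.K@c;return u[:2]/u[2]
def tri(a,pa,b,pb):
    (o1,v1),(o2,v2)=a.ray(pa),b.ray(pb)
    t=np.linalg.lstsq(np.c_[v1,-v2],o2-o1,rcond=None)[0];x,y=o1+v1*t[0],o2+v2*t[1];return (x+y)/2,np.linalg.norm(x-y)
def quat(zdir,ydir):  # tool orientation from approach and closing axes -> wxyz
    z=zdir/np.linalg.norm(zdir);x=np.cross(ydir,z);x/=np.linalg.norm(x);q=R.from_matrix(np.c_[x,np.cross(z,x),z]).as_quat();return q[[3,0,1,2]]
E
python3 - <<'E'
from h import *
from workcell import robot
D={n:np.load(f"pics/{n}0.npz") for n in("scene","top")};S,T=Cam(D["scene"]),Cam(D["top"])
# bin by colour: low saturation blob on the mat, both views
for n,(x0,y0,x1,y1) in(("top",(325,125,400,210)),("scene",(150,235,230,315))):
    im=D[n]["color"][y0:y1,x0:x1].astype(int);m=(abs(im[...,1]-im[...,0])<16).astype(np.uint8)
    c=max(cv2.findContours(m,0,1)[0],key=cv2.contourArea);r=cv2.minAreaRect(c)
    ap=cv2.approxPolyDP(cv2.convexHull(c),4,True)[:,0]+[x0,y0];print(n,"bin",np.array(r[0])+[x0,y0],ap.tolist())
b=np.array([[349,139.5],[390,149.3],[379,197.3],[337,187.5]])
print("bin rim",[T.plane(p,.048).round(4).tolist() for p in b])
k=np.array([[100.5,136.4],[94.7,168.8],[175.7,182.9],[180.9,150.9]]);ks=[[374.6,137],[357,119.4],[304.6,149],[322,167]]
for p,s in zip(k,ks): print("rack",T.plane(p,.093).round(4),S.proj(T.plane(p,.093)).round(1),tri(T,p,S,s))
m=T.plane((88.8,157.8),.197);print("mouth",m,S.proj(m), tri(T,(88.8,157.8),S,(368,94)))
# mouth in scene, contrast
for yaw in(-15,-10,0):
  w=np.radians(yaw);d=np.array([np.cos(w),np.sin(w),0]);y=np.array([-np.sin(w),np.cos(w),0])
  for sg in(1,-1):
    q=quat(d,sg*y);print(yaw,sg,[np.round(v,2).tolist() if (v:=robot.solve_ik(np.array([m[0],m[1],z])-r*d,q)) is not None else None for r in(.006,.1) for z in(.13,.25)])
  for sg in(1,-1):
   for a in(90,105,112):
    z=np.cos(np.radians(a))*d-np.array([0,0,np.sin(np.radians(a))]);
    v=robot.solve_ik([.45,-.24,.09],quat(z,sg*y));print(" pour",a,sg,None if v is None else np.round(v,2).tolist())
g=cv2.imread("pics/scene0.png")[80:135,335:385];g=cv2.normalize(g,None,0,255,cv2.NORM_MINMAX)
cv2.imwrite("pics/crop2.png",cv2.resize(g,None,fx=10,fy=10,interpolation=cv2.INTER_CUBIC))
E
```

```text
top bin [362.20588303 168.17647171] [[348, 139], [389, 149], [378, 196], [336, 187]]
scene bin [189.87620163 276.59309387] [[197, 244], [220, 288], [183, 309], [160, 264]]
bin rim [[0.5797, -0.258, 0.048], [0.5525, -0.3658, 0.048], [0.4264, -0.3335, 0.048], [0.4536, -0.2236, 0.048]]
rack [0.5874 0.3778 0.093 ] [373.9 135. ] (array([0.58985864, 0.38227484, 0.08101121]), np.float64(0.0011370240577501496))
rack [0.506  0.3921 0.093 ] [355.5 118.1] (array([0.50823123, 0.39677752, 0.0839042 ]), np.float64(0.003841345117415546))
rack [0.4681 0.1902 0.093 ] [303.7 148.2] (array([0.4691852 , 0.19188297, 0.08804189]), np.float64(0.002241095193080988))
rack [0.5485 0.1767 0.093 ] [321.3 166.6] (array([0.54949294, 0.17777188, 0.09058775]), np.float64(0.001839222295942472))
mouth [0.52115681 0.36886117 0.197     ] [362.22125318 101.39065613] (array([0.52400239, 0.36405358, 0.22947141]), np.float64(0.018522937904472642))
-15 1 [None, None, None, None]
-15 -1 [None, None, None, None]
 pour 90 1 [-0.6, 0.09, 1.7, 0.0, 1.36, -1.91]
 pour 105 1 [-0.56, 0.26, 1.52, -0.08, 1.62, -1.86]
 pour 112 1 [-0.
[... 269 characters left out ...]
, 1.7, 0.0, 1.36, -2.0]
 pour 105 1 [-0.54, 0.26, 1.52, -0.09, 1.61, -1.93]
 pour 112 1 [-0.52, 0.34, 1.44, -0.13, 1.72, -1.92]
 pour 90 -1 [-0.6, 0.09, 1.7, 0.0, 1.36, 1.14]
 pour 105 -1 [-0.54, 0.26, 1.52, -0.09, 1.61, 1.21]
 pour 112 -1 [-0.52, 0.34, 1.44, -0.13, 1.72, 1.23]
0 1 [[0.92, 0.37, 2.04, 4.2, 1.16, 0.96], None, None, None]
0 -1 [[0.92, 0.37, 2.04, 4.2, 1.16, -2.19], None, None, None]
 pour 90 1 [-0.6, 0.09, 1.7, 0.0, 1.36, -2.17]
 pour 105 1 [-0.52, 0.25, 1.53, -0.13, 1.59, -2.08]
 pour 112 1 [-0.49, 0.33, 1.46, -0.18, 1.7, -2.06]
 pour 90 -1 [-0.6, 0.09, 1.7, 0.0, 1.36, 0.97]
 pour 105 -1 [-0.52, 0.25, 1.53, -0.13, 1.59, 1.06]
 pour 112 -1 [-0.49, 0.33, 1.46, -0.18, 1.7, 1.08]
```

View pics/crop2.png

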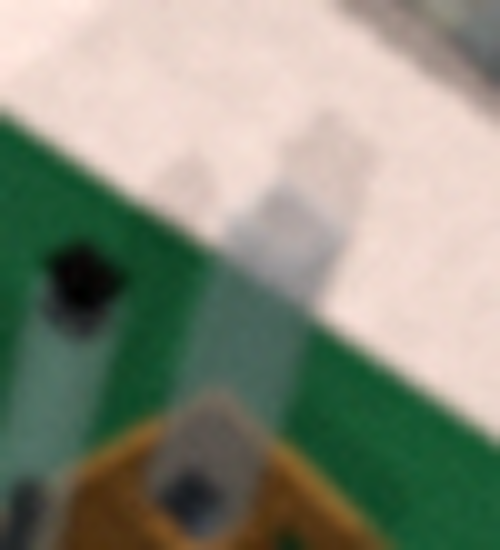

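The enhanced crop shows the open mouth as a square centred near scene pixel (364,104). The top ray at 0.197 m projects to (362,101), so the height agrees. A level grasp along +x is out of reach, so I'll scan tilted grasps.

```bash
python3 - <<'E'
from h import *
from workcell import robot
D={n:np.load(f"pics/{n}0.npz") for n in("scene","top")};S,T=Cam(D["scene"]),Cam(D["top"])
print("mouth tri",tri(T,(88.4,157.4),S,(363.6,103.6)))
M=np.array([.5228,.3692,0]);B=np.array([.504,-.293,0])
def tool(az,a):
    d=np.array([np.cos(az),np.sin(az),0]);y=np.array([-np.sin(az),np.cos(az),0]);return np.cos(a)*d-np.sin(a)*np.array([0,0,1]),y,d
f=lambda v:None if v is None else np.round(v,2).tolist()
def ik(p,z,y): return next((v for s in(1,-1) if (v:=robot.solve_ik(p,quat(z,s*y))) is not None),None)
print("grasp: az e | at z.13, back 80mm, lift z.24")
for az in(-20,-10,0,10,20,30):
  for e in(0,10,20,30,40,50):
    z,y,d=tool(np.radians(az),np.radians(e));p=M+[0,0,.13]-.007*z
    r=[ik(p,z,y),ik(p-.08*z,z,y),ik(p+[0,0,.11],z,y)]
    print(az,e,[v is not None for v in r],f(r[0]))
print("pour, tool angle a, az")
for az in(-40,-14,10,35):
  for a in(105,115,125,135,145,155,165):
    z,y,d=tool(np.radians(az),np.radians(a));p=B+[0,0,.055]-.05*d;v=ik(p,z,y);print(az,a,f(v))
E
```

```text
mouth tri (array([0.52403478, 0.37460225, 0.18537554]), np.float64(0.0014876769309527939))
grasp: az e | at z.13, back 80mm, lift z.24
-20 0 [False, False, False] None
-20 10 [False, False, False] None
-20 20 [False, False, False] None
-20 30 [False, False, False] None
-20 40 [True, True, True] [0.88, 0.22, 1.68, -0.94, 1.1, 0.06]
-20 50 [True, True, True] [0.82, 0.2, 1.62, -0.72, 1.12, -0.15]
-10 0 [False, False, False] None
-10 10 [False, False, False] None
-10 20 [False, False, False] None
-10 30 [False, False, False] None
-10 40 [True, True, True] [0.85, 0.14, 1.78, -0.95, 0.93, -0.06]
-10 50 [True, True, True] [0.78, 0.13, 1.7, -0.69, 0.98, -0.31]
0 0 [True, False, False] [0.92, 0.37, 2.04, 4.19, 1.16, 0.96]
0 10 [False, False, False] None
0 20 [False, False, False] None
0 30 [False, False, True] None
0 40 [True, True, True] [0.79, 0.06, 1.86, -0.92, 0.76, -0.23]
0 50 [True, True, True] [0.74, 0.07, 1.77, -0.62, 0.85, -0.52]
10 0 [True, True, True] [0.82, 0.31, 2.14, 3.92, 1.04, 1.11]
10 10 [True, False, False] [0.82, 0.17, 2.13, 4.11, 0.79, 0.9]
10 20 [False, False, False] None
[... 1485 characters left out ...]
5]
-14 165 [-0.51, 1.01, 0.89, -0.44, 2.49, -2.0]
10 105 [-0.59, 0.33, 1.5, -0.18, 1.5, -2.3]
10 115 [-0.54, 0.43, 1.41, -0.28, 1.64, -2.25]
10 125 [-0.49, 0.53, 1.32, -0.37, 1.78, -2.22]
10 135 [-0.46, 0.64, 1.23, -0.46, 1.92, -2.21]
10 145 [-0.43, 0.74, 1.15, -0.55, 2.05, -2.22]
10 155 [-0.41, 0.84, 1.08, -0.65, 2.17, -2.25]
10 165 [-0.4, 0.94, 1.03, -0.76, 2.28, -2.29]
35 105 [-0.58, 0.31, 1.53, -0.25, 1.41, 0.44]
35 115 [-0.5, 0.38, 1.48, -0.39, 1.49, 0.53]
35 125 [-0.44, 0.46, 1.43, -0.52, 1.59, -2.54]
35 135 [-0.38, 0.54, 1.38, -0.64, 1.69, -2.49]
35 145 [-0.34, 0.63, 1.33, -0.75, 1.79, -2.45]
35 155 [-0.31, 0.73, 1.29, -0.86, 1.89, -2.43]
35 165 [-0.29, 0.82, 1.25, -0.98, 1.99, -2.43]
```

Grasping at az -10° with a 40° tilt is reachable. The plan is:
1. Draw the tube out and lay it level on the clear mat.
2. Regrasp it from above.
3. Pour, then lay it down.

I'll check the bin rim height and the IK for the whole chain, then move.

```bash
cat >> h.py <<'E'
def tool(az,a,P,off,s=1):
    """TCP position and quat: tool angle a below level, heading az (deg); tube-axis point P lies off ahead of the TCP."""
    az,a=np.radians([az,a]);d=np.array([np.cos(az),np.sin(az),0]);z=np.cos(a)*d-[0,0,np.sin(a)]
    return np.asarray(P)-off*z,quat(z,s*np.array([-np.sin(az),np.cos(az),0]))
G=np.array([.5235,.371,.132]);LAY=np.array([.535,-.02,.0165])
E
python3 - <<'E'
from h import *
from workcell import robot
D={n:np.load(f"pics/{n}0.npz") for n in("scene","top")};S,T=Cam(D["scene"]),Cam(D["top"])
tp=[[348,139],[389,149],[378,196],[336,187]]
sc=np.array([[197,244],[220,288],[183,309],[160,264]])
for p in tp:
    e=S.proj(T.plane(p,.048));j=np.argmin(((sc-e)**2).sum(1));print("bin",T.plane(p,.048).round(4),e.round(1),sc[j],tri(T,p,S,sc[j])[0].round(4))
f=lambda v:None if v is None else np.round(v,2).tolist()
for s in(1,-1):
  print("s",s)
  W=[("pre",(-10,40,G,.09)),("grasp",(-10,40,G,.009)),("lift",(-10,40,G+[0,0,.125],.009)),("back",(-10,40,G+[-.13,-.03,.125],.009)),
   *[(f"turn{az},{a}",(az,a,P,.009)) for az,a,P in((-40,70,[.45,.15,.25]),(-65,100,[.5,.05,.2]),(-90,130,LAY+[0,0,.08]),(-90,130,LAY))],
   ("re",(-90,90,LAY+[0,.015,.1],.008)),("re0",(-90,90,LAY,.008)),("pour11",(-14,101,[.44,-.277,.075],.008)),("pour23",(-14,113,[.44,-.277,.08],.008))]
  for n,w in W: print(n,f(robot.solve_ik(*tool(*w,s=s))))
E
```

```text
bin [ 0.5811 -0.2553  0.048 ] [219.6 283.1] [220 288] [ 0.5847 -0.2606  0.0247]
bin [ 0.5534 -0.3631  0.048 ] [180.2 305.6] [183 309] [ 0.5575 -0.366   0.0303]
bin [ 0.4299 -0.3309  0.048 ] [160.6 263.2] [160 264] [ 0.4295 -0.3327  0.0445]
bin [ 0.4549 -0.221   0.048 ] [198.3 241.9] [197 244] [ 0.4542 -0.2245  0.0385]
s 1
pre [0.96, 0.03, 1.78, -0.9, 1.09, -0.09]
grasp [0.85, 0.14, 1.77, -0.95, 0.94, -0.07]
lift [0.85, 0.02, 1.63, -0.82, 1.11, -0.3]
back [1.05, -0.18, 1.82, -0.86, 1.26, -0.18]
turn-40,70 [0.41, -0.19, 1.65, -0.31, 1.52, -0.48]
turn-65,100 [-0.11, 0.04, 1.51, 0.15, 1.68, -0.53]
turn-90,130 [-0.49, 0.29, 1.58, 0.6, 1.63, -0.57]
turn-90,130 [-0.49, 0.39, 1.63, 0.6, 1.51, -0.65]
re [-0.12, 0.11, 1.6, -0.0, 1.43, -0.12]
re0 [-0.14, 0.21, 1.7, -0.0, 1.23, -0.14]
pour11 [-0.63, 0.24, 1.54, -0.07, 1.53, -1.95]
pour23 [-0.59, 0.38, 1.4, -0.14, 1.74, -1.91]
s -1
pre None
grasp None
lift None
back None
turn-40,70 None
turn-65,100 None
turn-90,130 None
turn-90,130 [-0.49, 0.39, 1.63, 0.6, 1.51, 2.49]
re None
re0 None
pour11 [-0.63, 0.24, 1.54, -0.07, 1.53, 1.2]
pour23 [-0.59, 0.38, 1.4, -0.14, 1.74, 1.23]
```

Bin corners at the near-left side triangulate to z = 0.039–0.045, which matches the rim. The far scene corners are the base silhouette. The whole chain is reachable, so I'm starting.

```bash
python3 - <<'E'
from h import *
from workcell import robot
p,q=tool(-10,40,G,.09)
robot.move_ptp([.33,.05,.38],q) if robot.solve_ik([.33,.05,.38],q) is not None else print("no via0")
robot.move_ptp([.36,.36,.30],q); robot.servo_line(p,q,.2); print(robot.read_state()["t"])
robot.servo_line(tool(-10,40,G,.009)[0],None,.08)
s=robot.read_state();print(s["t"],s["position"],s["wrist_force"].round(2) if hasattr(s["wrist_force"],"round") else s["wrist_force"])
a=[robot.get_image(n)["color"][:,:,::-1] for n in("scene","top")]
a=[cv2.resize(a[0][70:190,290:400],None,fx=3.6,fy=3.6,interpolation=2),cv2.resize(a[1][110:230,65:175],None,fx=3.6,fy=3.6,interpolation=2)]
cv2.imwrite("pics/g1.png",np.hstack(a))
E
```

```text
no via0
4.2083
5.375 [0.516695   0.37251973 0.1382903 ] [ 0.61 -0.33  0.02]
```

View pics/g1.png

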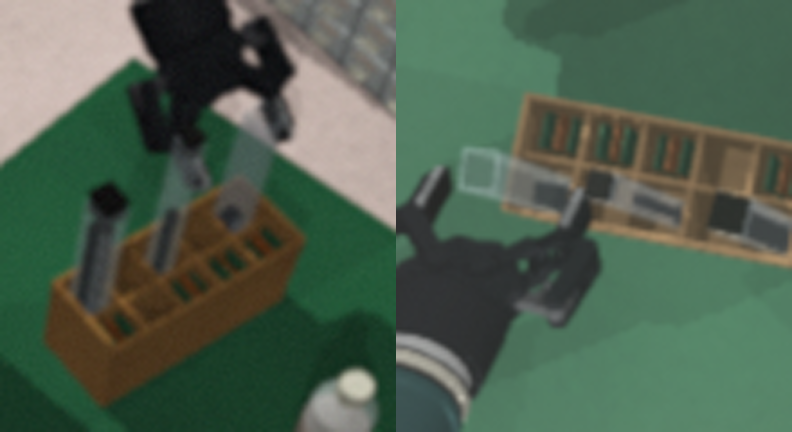

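The box and the other tubes are unmoved. The fingertips, at crop pixels (445,170) and (582,190), straddle the tube shaft at about (503,178), so I can grip and lift.

```bash
python3 - <<'E'
from h import *
from workcell import robot
robot.grasp();s=robot.read_state();print(s["t"],s["opening"],s["gripper_force"],np.round(s["wrist_force"],2))
p,q=tool(-10,40,G,.009)
robot.servo_line(p+[0,0,.03],None,.05);s=robot.read_state();print(s["t"],s["opening"],np.round(s["wrist_force"],2))
robot.servo_line(p+[0,0,.13],None,.09);s=robot.read_state();print(s["t"],s["opening"],np.round(s["wrist_force"],2))
a=[robot.get_image(n)["color"][:,:,::-1] for n in("scene","top")]
a=[cv2.resize(a[0][50:190,290:400],None,fx=3.6,fy=3.6,interpolation=2),cv2.resize(a[1][100:240,25:135],None,fx=3.6,fy=3.6,interpolation=2)]
cv2.imwrite("pics/g2.png",np.hstack(a))
E
```

```text
6.0667 0.0222868257579886 60.74400767683983 [ 0.33 -0.79  0.65]
6.8167 0.022490050246715857 [ 0.52  0.25 -1.27]
8.075 0.023016239562379574 [-0.38  0.34 -1.67]
```

View pics/g2.png

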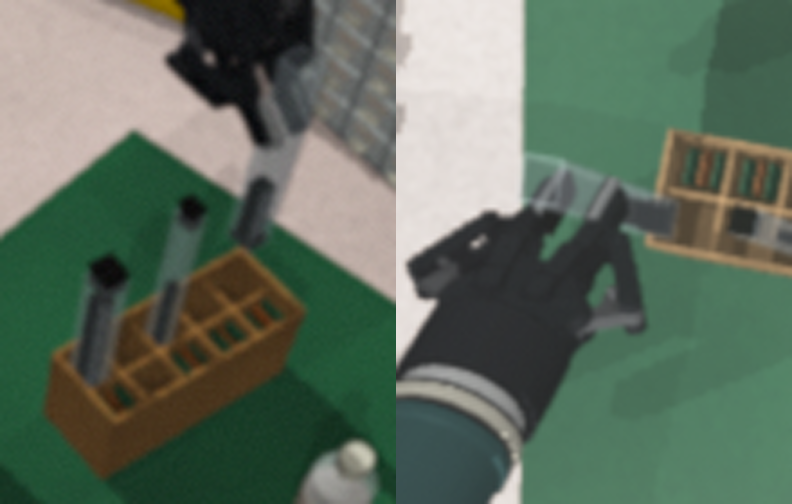

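The tube is out with its relays at the foot, and the box and the other tubes are unmoved. Next I lay it level on the mat and regrasp.

```bash
python3 - <<'E'
from h import *
from workcell import robot
L=lambda v,*w:robot.servo_line(*tool(*w),max_speed=v)
L(.12,-10,40,G+[-.13,-.03,.13],.009)
for az,a,P in((-40,70,[.45,.15,.25]),(-65,100,[.5,.05,.2])): L(.16,az,a,P,.009)
L(.12,-90,130,LAY+[0,0,.07],.009);L(.06,-90,130,LAY+[0,0,.010],.009)
robot.sleep(.3);f0=np.mean([robot.read_state()["wrist_force"] for _ in range(3)],0)
z=.010
while z>-.006:
    z-=.002; L(.02,-90,130,LAY+[0,0,z],.009); f=robot.read_state()["wrist_force"]
    print(round(z,3),np.round(f-f0,1))
    if (f-f0)[2]>2.5: break
print(robot.read_state()["t"],robot.read_state()["position"])
d=robot.get_image("top");np.savez("pics/t3.npz",**d);e=robot.get_image("scene")
cv2.imwrite("pics/l1.png",np.hstack([cv2.resize(d["color"][90:220,190:320,::-1],None,fx=3,fy=3,interpolation=2),cv2.resize(e["color"][130:260,210:340,::-1],None,fx=3,fy=3,interpolation=2)]))
E
```

```text
0.008 [-0.4 -0.6  0.4]
0.006 [-0.7 -0.1  0.9]
0.004 [0.4 0.4 1.2]
0.002 [ 0.3 -1.   0.3]
0.0 [-0.6 -1.   3.1]
15.8083 [ 0.53531161 -0.02585023  0.0237943 ]
```

View pics/l1.png

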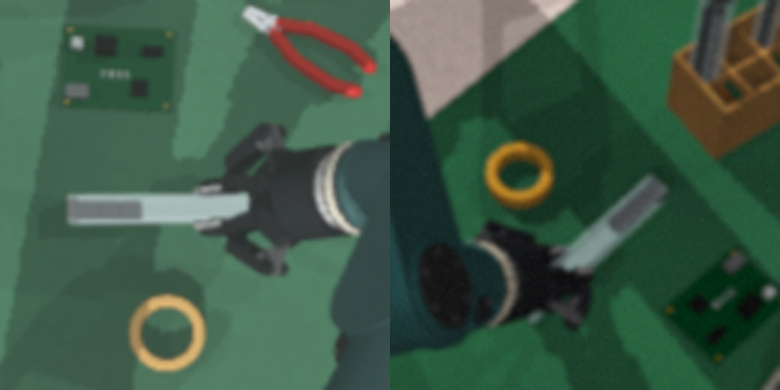

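The tube lies level with all three relays at the foot, crop pixels (67–143,209), and its mouth at (249,205). I'll release it, measure it with a mask and regrasp from above.

```bash
python3 - <<'E'
from h import *
from workcell import robot
robot.ungrasp()
p,q=tool(-90,130,LAY,.009);z=(LAY-p)/.009
robot.servo_line(p-.07*z,None,.15)
P,Q=tool(-90,90,LAY+[0,.0,.10],.0085);robot.servo_line(P+[-.1,.15,.08],Q,.25)
d=robot.get_image("top");T=Cam(d);im=d["color"]
f0,m0=T.plane((212.3,159.7),.0165),T.plane((272.7,158.0),.0165);print("hand px",f0,m0,np.linalg.norm(m0-f0))
hsv=cv2.cvtColor(im[145:172,200:290],cv2.COLOR_RGB2HSV)
m=((hsv[...,1]<95)).astype(np.uint8)
cs=cv2.findContours(m,0,1)[0];c=max(cs,key=cv2.contourArea);r=cv2.minAreaRect(c)
bx=cv2.boxPoints(r)+[200,145];ends=sorted([tuple((bx[i]+bx[(i+1)%4])/2) for i in((0,2) if r[1][0]<0 or np.linalg.norm(bx[0]-bx[1])<np.linalg.norm(bx[1]-bx[2]) else (1,3))])
E=[T.plane(e,.0165) for e in ends];print(r,ends,E,np.linalg.norm(E[0]-E[1]))
print(robot.read_state()["t"]);cv2.imwrite("pics/l2.png",cv2.resize(im[120:200,180:310,::-1],None,fx=5,fy=5,interpolation=2))
E
```

```text
hand px [0.53412162 0.10474954 0.0165    ] [ 0.53680779 -0.05773554  0.0165    ] 0.16250728330103867
((44.5, 13.0), (26.0, 89.0), 90.0) [(np.float64(200.0), np.float64(158.0)), (np.float64(289.0), np.float64(158.0))] [array([0.5390949 , 0.13770533, 0.0165    ]), array([ 0.53629343, -0.10168979,  0.0165    ])] 0.23941151673852315
18.3917
```

View pics/l2.png

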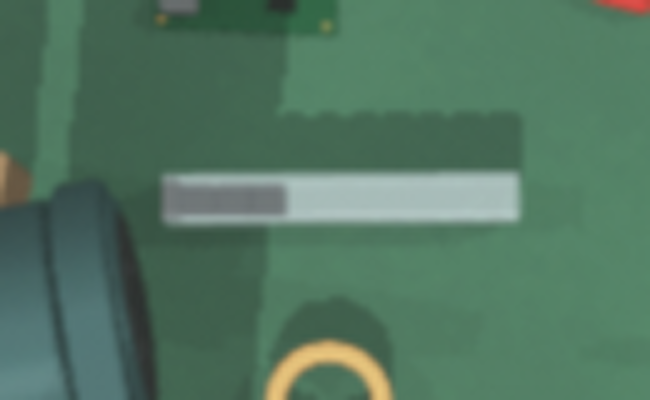

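The tube lies alone and level on the mat, from foot pixel (212,159) to mouth (283.6,159), about 192 mm. The mask threshold merged it with shadow, so I use these readings. Now I regrasp 108 mm from the foot, lift, and hover over the bin.

```bash
cat >> h.py <<'E'
BAZ=-14.;BC=np.array([.5048,-.2926]);BD=np.array([np.cos(np.radians(BAZ)),np.sin(np.radians(BAZ)),0])
def pour(th,zlow,mx=.015,lm=.082):
    """Pose with the tube sloping th deg mouth-down, lower mouth edge at height zlow, mx ahead of the bin centre."""
    t=np.radians(th);up=np.array([0,0,1]);u=np.cos(t)*BD-np.sin(t)*up;n=np.sin(t)*BD+np.cos(t)*up
    m=np.r_[BC,zlow]+mx*BD;return tool(BAZ,90+th,m+.0135*n-lm*u,.0085)
E
python3 - <<'E'
from h import *
from workcell import robot
T=Cam(robot.get_image("top"));f,m=T.plane((212,159.2),.0165),T.plane((283.6,159.0),.0165);u=(m-f)/np.linalg.norm(m-f)
az=np.degrees(np.arctan2(u[1],u[0]));P=f+.108*u;print(f,m,az)
robot.servo_line(*tool(az,90,P+[0,0,.08],.0085),max_speed=.25)
robot.servo_line(tool(az,90,P,.0085)[0],None,.08);print(np.round(robot.read_state()["wrist_force"],1))
robot.grasp();s=robot.read_state();print(s["opening"],np.round(s["wrist_force"],1))
robot.servo_line(tool(az,90,P+[0,0,.02],.0085)[0],None,.05)
robot.servo_line(tool(az,90,P+[0,0,.11],.0085)[0],None,.12)
robot.servo_line(*tool(-50,92,[.47,-.13,.14],.0085),max_speed=.12)
robot.servo_line(*pour(6,.085),max_speed=.12)
s=robot.read_state();print(s["t"],s["opening"])
d=robot.get_image("top");e=robot.get_image("scene")
cv2.imwrite("pics/p1.png",np.hstack([cv2.resize(d["color"][110:240,280:410,::-1],None,fx=3,fy=3,interpolation=2),cv2.resize(e["color"][200:330,120:250,::-1],None,fx=3,fy=3,interpolation=2)]))
E
```

```text
[0.53548008 0.10554231 0.0165    ] [ 0.53375897 -0.08707972  0.0165    ] -90.51193201988022
[-0.1  0.5  0.4]
0.022611172731978827 [ 0.4 -0.4  2. ]
25.3333 0.022081523127883116
```

View pics/p1.png

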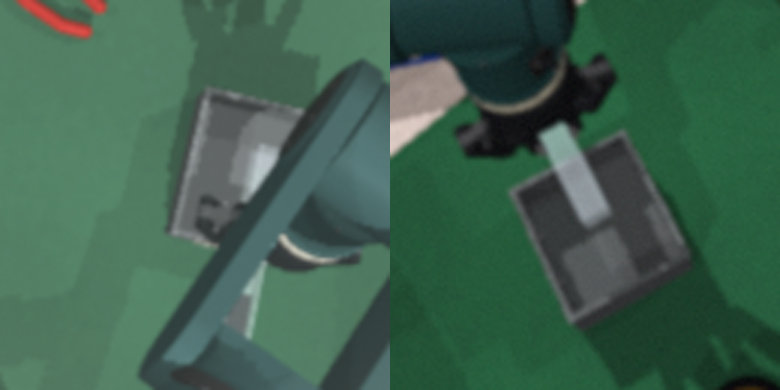

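The mouth hangs over the bin at scene pixel (189,274), lined up with the bin's long axis, and the bin is unmoved. Now I lower it in and tip by 1° steps, watching for dark relay pixels in the bin.

```bash
cat >> h.py <<'E'
def dark(robot,thr=(30,40,50)):
    d=robot.get_image("scene");S=Cam(d);by=np.array([-BD[1],BD[0],0])
    cor=[S.proj(np.r_[BC,.02]+a*.062*BD+b*.052*by) for a,b in((1,1),(1,-1),(-1,-1),(-1,1))]
    m=np.zeros(d["color"].shape[:2],np.uint8);cv2.fillConvexPoly(m,np.int32(np.round(cor)),1)
    v=d["color"].max(2);return [int(((v<t)&(m>0)).sum()) for t in thr],d["color"]
zl=lambda th:.056-.08*np.tan(np.radians(th))
E
python3 - <<'E'
from h import *
from workcell import robot
d=robot.get_image("scene");S=Cam(d);print("mouth low edge exp",S.proj(np.r_[BC,.085]+.015*BD),dark(robot)[0])
robot.servo_line(*pour(8,zl(8)),max_speed=.06)
robot.sleep(.3);b,_=dark(robot);fz=lambda:np.mean([robot.read_state()["wrist_force"] for _ in range(1)],0)
print(robot.read_state()["t"],"base",b,fz().round(1))
for th in range(9,25):
    robot.servo_line(*pour(th,zl(th)),max_speed=.03);robot.sleep(.45)
    n,im=dark(robot);s=robot.read_state();print(th,round(s["t"],1),n,np.round(s["wrist_force"],1))
    if n[1]-b[1]>12 or n[2]-b[2]>25: break
    b=n
for _ in range(5):
    robot.sleep(.3);n,im=dark(robot);print(" dwell",round(robot.read_state()["t"],1),n)
np.save("pics/pour.npy",im)
E
```

```text
mouth low edge exp [189.67279634 273.20031767] [0, 0, 42]
26.6583 base [0, 0, 78] [ 0.6 -0.5 -0.5]
9 27.4 [0, 0, 80] [-0.3 -0.3 -0.8]
10 28.2 [0, 0, 80] [ 0.5 -0.7 -0.7]
11 28.9 [0, 0, 81] [ 0.4 -0.8 -0.7]
12 29.7 [0, 1, 96] [ 0.8  0.4 -1.1]
13 30.4 [0, 0, 96] [ 0.5 -0.2 -0.1]
14 31.2 [0, 0, 97] [-0.3  0.5 -1.2]
15 31.9 [0, 1, 104] [-0.1  0.6 -0.7]
16 32.7 [8, 21, 120] [-0.2  0.6 -1.6]
 dwell 33.0 [12, 19, 132]
 dwell 33.4 [14, 22, 122]
 dwell 33.7 [13, 20, 128]
 dwell 34.1 [12, 20, 123]
 dwell 34.4 [14, 23, 114]
```

```bash
python3 - <<'E'
from h import *
from workcell import robot
im=np.load("pics/pour.npy");d=np.load("pics/scene0.npz");S=Cam(d)
v=im[258:306,166:216].max(2)
for i,r in enumerate(v): print(258+i,"".join("#" if x<40 else "+" if x<55 else "-" if x<75 else "." if x<110 else " " for x in r))
print("mouth",S.proj(np.r_[BC,zl(16)]+.015*BD))
E
```

```text
258 +++-------++####-.    .----++++++++++-............
259 ##+++++++####+-..     .------++++++++-............
260 ############-..        .----++++++++++-...........
261 ###########+.          .----++++++++++-....-......
262 +++++++###+-.           .----++++++++++-...--.....
263 +++++++++++-.           .----++++++++++-...--.....
264 ++++++++++++-.           .---+-++++++++--...---...
265 +++++++++++--.           .---+++++++++++--..----..
266 +++++++++-----.           .--+++++++++++--...----.
267 +++++++-------.           .--++++++++++--....----.
268 +++++----------.           .-+++++++++--......----
269 ++++---------+-.           .-+++++++---......-----
270 ++--------------.           .-++++++-.......------
271 ++--------------.           .-++++---........-----
272 -++--------------.          ..-+-----........-----
273 -+++-------------.           .--------........----
274 .-+++-------------.           --------.........---
275 .--+++------------.           .-------.........---
276 ..-++++------------.          ..-------.........--
277 ..---++++----------.          ..---------.......--

[... 873 characters left out ...]
+++++-
294 ..........--++--...............---------++++++----
295 ..........-+++--................-----+++++++++----
296 ...........-++---...............----++++++++------
297 ............++---...............--++++++++--------
298 ............------............---+++++++----------
299 ............------...........--++++++++-----------
300 .............-+---.........--++++++++-------------
301 ..............++---....-----++++++++--------------
302 ..............-+--...----+++++++++----------------
303 ...............--....--++++++++-------------------
304 ....................--++++++++++--+---------------
305 ..................--+++++++---+-------------------
mouth [193.11686638 279.18686816]
```

That was a false alarm: the dark pixels are the gripper's edge at (176,258). The visible tube is still empty and white, and nothing is in the bin. I'll watch the tube strip and the part of the bin beyond the mouth instead.

```bash
cat >> h.py <<'E'
def watch(robot,th):
    """dark pixels (relays) in the tube's last 45 mm, and in the bin ahead of the mouth"""
    d=robot.get_image("scene");S=Cam(d);by=np.array([-BD[1],BD[0],0]);v=d["color"].max(2)
    m=np.r_[BC,zl(th)]+.015*BD;t=np.radians(th);u=np.cos(t)*BD-np.sin(t)*np.array([0,0,1]);m=m+[0,0,.014]
    def cnt(c,thr):
        k=np.zeros(v.shape,np.uint8);cv2.fillConvexPoly(k,np.int32(np.round([S.proj(x) for x in c])),1);return int(((v<thr)&(k>0)).sum())
    tube=[m-.045*u+.008*by,m-.045*u-.008*by,m-.003*u-.008*by,m-.003*u+.008*by]
    b=[np.r_[BC,.008]+a*BD+c*by for a,c in((.058,.045),(.058,-.045),(.005,-.045),(.005,.045))]
    return cnt(tube,105),cnt(b,42),d["color"]
E
python3 - <<'E'
from h import *
from workcell import robot
print(watch(robot,16)[:2])
out=False
for th in (17,18,19,20,21,22,23):
    robot.servo_line(*pour(th,zl(th)),max_speed=.03)
    for k in range(2):
        robot.sleep(.25);a,b,im=watch(robot,th);print(th,round(robot.read_state()["t"],1),a,b)
        if a>8 or b>8: out=True;break
    if out: break
for _ in range(6):
    robot.sleep(.2);a,b,im=watch(robot,th);print(" dwell",round(robot.read_state()["t"],1),a,b)
np.save("pics/pour.npy",im);v=im[258:306,166:216].max(2)
for i,r in enumerate(v): print(258+i,"".join("#" if x<40 else "+" if x<55 else "-" if x<75 else "." if x<110 else " " for x in r))
E
```

```text
(0, 0)
17 35.0 0 0
17 35.3 0 0
18 35.9 0 0
18 36.2 0 0
19 36.7 0 0
19 37.0 0 0
20 37.6 3 0
20 37.9 3 0
21 38.4 24 0
 dwell 38.7 24 0
 dwell 38.9 24 0
 dwell 39.2 24 0
 dwell 39.4 25 0
 dwell 39.7 24 0
 dwell 39.9 24 0
258 +++-+++++-++++++++++++++++++++#++++++++++-........
259 ++++--+++++-++++++++++++++++++++++++++++++-.......
260 +++++++++++++++++++++++++++++++++++++++++--.......
261 +++-++++++++++++++++++++++++++++++++++++----......
262 ++++++++++++++++++++++++++++++++++++++++...--.....
263 +++++++++++++++++++++++++++++#++++++++++...--.....
264 ++++++++++++++++++++++++++++++++++++++++-...---...
265 +++++++++++++++++++----..--+++++++++++++--..----..
266 +++++++++++++++--.....   .-++++++++++++++-...----.
267 ++++++++++++++-..         .-++++++++++++--....---.
268 +++++++++++++--.           -++++++++++--......----
269 ++++++---------.           .-++++++++---.......---
270 +++-------------.           -++++++++-.........---
271 ++--------------.           .-+++++++-.......-----
272 -++--------------.          .-++++++--........----
273 -+++-------------.           .-+++-+---.......----
27
[... 1057 characters left out ...]
--++--..............-+-+----.---++++++--
294 ..........-++++-..............----------+++++++---
295 ...........++++-................-----+++++++++----
296 ...........-+++--................---+++++++-------
297 ............+++--...............--+++++++++-------
298 ............-+----............--+++++++++---------
299 .............-+---...........--+++++++++----------
300 .............--+---........--++++++++-------------
301 ..............-----....-----+++++++++-------------
302 ..............-+--....---+++++++-++--+------------
303 ...............--....--+++++++++-+----------------
304 ....................--++++++++--------------------
305 ..................--++++++++----------------------
```

Nothing has slid yet. The hand shadows the strip at 21°, so I'll narrow the watch to the last 20 mm and continue in 0.5° steps.

```bash
sed -i 's/m-.045\*u/m-.022*u/g' h.py; python3 - <<'E'
from h import *
from workcell import robot
out=False;print(watch(robot,21)[:2])
for th in (21.5,22,22.5,23,23.5,24):
    robot.servo_line(*pour(th,zl(th)),max_speed=.03)
    for k in range(3):
        robot.sleep(.2);a,b,im=watch(robot,th);print(th,round(robot.read_state()["t"],1),a,b)
        if a>8 or b>8: out=True;break
    if out: break
if out:
  for _ in range(6):
    robot.sleep(.2);a,b,im=watch(robot,th);print(" dwell",round(robot.read_state()["t"],1),a,b)
v=im[258:306,166:216].max(2)
for i,r in enumerate(v): print(258+i,"".join("#" if x<40 else "+" if x<55 else "-" if x<75 else "." if x<110 else " " for x in r))
E
```

```text
(0, 0)
21.5 40.5 0 0
21.5 40.7 0 0
21.5 41.0 0 0
22 41.5 0 0
22 41.7 0 0
22 42.0 0 0
22.5 42.5 1 0
22.5 42.7 1 0
22.5 43.0 1 0
23 43.5 7 0
23 43.7 7 0
23 44.0 7 0
23.5 44.5 22 0
 dwell 44.7 22 0
 dwell 45.0 23 1
 dwell 45.2 22 0
 dwell 45.5 22 0
 dwell 45.7 22 0
 dwell 46.0 22 0
258 --------------------------------+++-------++#+-...
259 -------------------------------++++------+-+#+-...
260 -----------------+-------+----+-++++--+--+-+#+-...
261 --------------------------++-+-+++#+------++++-...
262 -----------+-------+------+----+++#+++-++-++++-...
263 ---------------+-----+--+-++++++++#+++++++++++-...
264 -------+-+--++----+--++-+-+++-++++#++-++++++++-...
265 +---++--++-+-++++--+++++++++++++++#++++++++++++-..
266 ----++-+++++++-+++++++++++++++++++#++++++++++++--.
267 -+++-+++-++++++++++++++++++++++++++++++++++++++--.
268 ++-++-++++++++++++++++++++++++++++++++++++++------
269 ++++++++++++++++++++++++++++++++++#+++++++++-.----
270 ++++++++++++++++++++++++++++++++++++++++++++-..---
271 ++++++++++++++++++++++++++++++++++++++++++++------
272 ++++++++++++++++++++++++++---++++++++++++-----
[... 1119 characters left out ...]
--++--..............--++---...--+++++++-
294 ..........-++++-..............----------++++++----
295 ...........-+++--..............------+++++++++----
296 ...........-+++--...............----++++++++------
297 ............-++--..............---+++++++++-------
298 ............-++---............--++++++++----------
299 .............-----...........--+++++++------------
300 .............-+----........--+++++++--------------
301 ..............-+---....----++++++++-+-------------
302 ..............-+--....---+++++++++----------------
303 ...............--....--+++++++++------------------
304 ....................--++++++++--------------------
305 ...................-++++++++-----+----------------
```

```bash
python3 - <<'E'
from h import *
from workcell import robot
s=robot.read_state();print(s["t"],s["opening"],np.round(s["wrist_force"],1));q=np.array(s["tcp_rot"]);z=R.from_quat(q[[1,2,3,0]]).as_matrix()[:,2];print("slope",90-np.degrees(np.arcsin(-z[2])),z)
d=robot.get_image("top");e=robot.get_image("scene");T=Cam(d);S=Cam(e)
t=np.radians(23.5);u=np.cos(t)*BD-np.sin(t)*np.array([0,0,1]);m=np.r_[BC,zl(23.5)]+.015*BD+[0,0,.0125]
print([ (T.proj(m-k*u).round(1).tolist(),S.proj(m-k*u).round(1).tolist()) for k in(0,.124,.19)])
cv2.imwrite("pics/v10.png",np.hstack([cv2.resize(d["color"][135:245,310:410,::-1],None,fx=4,fy=4,interpolation=2),cv2.resize(e["color"][200:310,110:210,::-1],None,fx=4,fy=4,interpolation=2)]))
E
```

```text
45.9583 0.02255374218134662 [ 0.5 -0.3 -1.3]
slope 23.500703931993314 [-0.38691327  0.0964776  -0.91705518]
[([362.7, 162.7], [193.1, 279.1]), ([357.8, 204.1], [171.4, 237.5]), ([355.0, 227.8], [160.0, 215.6])]
```

View pics/v10.png

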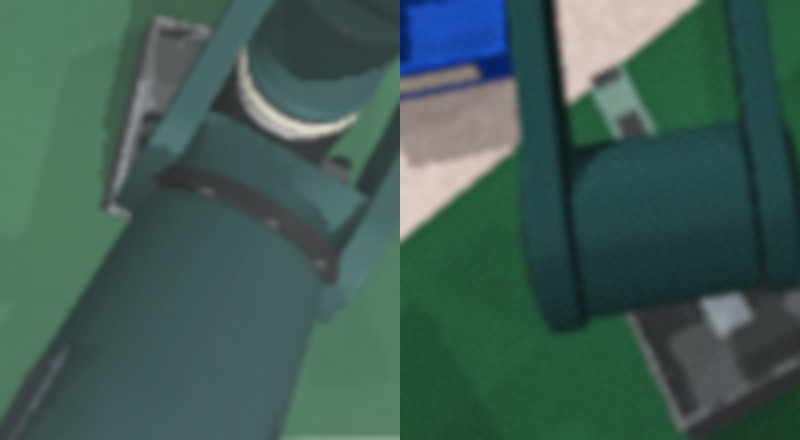

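The scene half shows the foot at crop (605,80), then a clear gap, then a relay starting at about (622,112). So the stack has left the foot and moved at least 35 mm down the tube. I'll hold this slope and see whether it is still sliding.

```bash
cat >> h.py <<'E'
def prof(robot,th):
    """brightness along the tube axis, foot -> mouth (every 5 mm), scene view"""
    d=robot.get_image("scene");S=Cam(d);v=d["color"].max(2).astype(np.float32);t=np.radians(th);u=np.cos(t)*BD-np.sin(t)*np.array([0,0,1]);m=np.r_[BC,zl(th)]+.015*BD+[0,0,.0125]
    p=np.array([S.proj(m-k*u) for k in np.arange(.19,-.001,-.005)],np.float32);return cv2.remap(v,p[None,:,0],p[None,:,1],1)[0].astype(int)
E
python3 - <<'E'
from h import *
from workcell import robot
for _ in range(4):
    p=prof(robot,23.5);a,b,_i=watch(robot,23.5);print(round(robot.read_state()["t"],2),p[:14].tolist(),p[-6:].tolist(),a,b);robot.sleep(.15)
E
```

```text
46.16 [208, 133, 77, 125, 152, 153, 152, 135, 80, 70, 71, 69, 72, 75] [45, 54, 115, 146, 148, 145] 22 0
46.41 [209, 134, 76, 125, 153, 152, 153, 142, 83, 68, 70, 69, 72, 75] [45, 53, 117, 146, 149, 147] 22 0
46.66 [209, 133, 76, 125, 153, 153, 153, 144, 89, 69, 70, 70, 73, 75] [44, 54, 116, 146, 148, 144] 22 0
46.91 [208, 133, 78, 125, 152, 153, 153, 148, 98, 69, 71, 69, 72, 74] [45, 54, 117, 144, 148, 145] 22 0
```

The stack is creeping at about 1–2 mm/s, so this is right at the friction angle. A touch more slope is needed, and I'll stop raising it as soon as the stack really runs.

```bash
python3 - <<'E'
from h import *
from workcell import robot
th=23.5;go=False
while th<26 and not go:
    th+=.5;robot.servo_line(*pour(th,zl(th)),max_speed=.04)
    for k in range(2):
        robot.sleep(.1);p=prof(robot,th);a,b,_i=watch(robot,th);print(th,round(robot.read_state()["t"],2),p[6:13].tolist(),p[-5:].tolist(),a,b)
        if p[9]>115: go=True;break
for _ in range(6):
    robot.sleep(.15);p=prof(robot,th);a,b,_i=watch(robot,th);print(" dwell",round(robot.read_state()["t"],2),p[6:13].tolist(),p[-5:].tolist(),a,b)
E
```

```text
24.0 47.51 [153, 150, 109, 70, 71, 68, 67] [45, 59, 128, 144, 140] 37 0
24.0 47.71 [153, 151, 117, 73, 70, 69, 67] [44, 61, 127, 144, 142] 34 0
24.5 48.16 [153, 154, 135, 78, 69, 71, 68] [48, 45, 68, 131, 140] 44 1
24.5 48.36 [153, 154, 136, 78, 71, 70, 69] [48, 45, 66, 131, 140] 44 1
25.0 48.81 [149, 151, 138, 81, 69, 72, 71] [50, 48, 45, 76, 133] 53 3
25.0 49.01 [150, 151, 142, 88, 69, 72, 68] [50, 49, 44, 82, 134] 53 3
25.5 49.46 [150, 150, 148, 106, 71, 71, 70] [52, 49, 49, 44, 84] 57 5
25.5 49.66 [150, 150, 148, 114, 73, 71, 70] [51, 50, 49, 44, 83] 57 9
26.0 50.11 [151, 151, 150, 132, 77, 71, 70] [51, 52, 49, 47, 46] 54 9
 dwell 50.36 [150, 150, 150, 142, 85, 69, 70] [53, 51, 50, 47, 46] 54 13
 dwell 50.61 [150, 151, 150, 145, 90, 69, 71] [53, 52, 50, 48, 46] 54 14
 dwell 50.86 [150, 151, 150, 147, 99, 70, 70] [54, 52, 49, 48, 45] 54 10
 dwell 51.11 [149, 150, 149, 148, 112, 71, 70] [53, 51, 49, 47, 46] 54 8
 dwell 51.36 [149, 149, 150, 150, 113, 72, 70] [53, 52, 49, 48, 45] 54 13
 dwell 51.61 [150, 149, 151, 149, 127, 76, 70] [54, 50, 50, 48, 45] 54 12
```

The stack is still only creeping, at about 4 mm/s. I'll raise the mouth a little to leave room for exits and go on in 1° steps with a quick stop.

```bash
cat >> h.py <<'E'
zl=lambda th:max(.027,.056-.08*np.tan(np.radians(th)))
edge=lambda p:next((5*i for i in range(4,len(p)) if p[i]<105),190)
E
python3 - <<'E'
from h import *
from workcell import robot
th=26;e0=None;go=False
while th<30 and not go:
    th+=1;robot.servo_line(*pour(th,zl(th)),max_speed=.06)
    for k in range(2):
        robot.sleep(.08);p=prof(robot,th);a,b,_i=watch(robot,th);e=edge(p);print(th,round(robot.read_state()["t"],2),e,p[8:16].tolist(),p[-5:].tolist(),b)
        if b>35 or e>=60: go=True;break
for _ in range(4):
    robot.sleep(.1);p=prof(robot,th);a,b,_i=watch(robot,th);print(" dwell",round(robot.read_state()["t"],2),edge(p),p[8:16].tolist(),p[-5:].tolist(),b)
v=_i[262:306,166:216].max(2)
for i,r in enumerate(v): print(262+i,"".join("#" if x<40 else "+" if x<55 else "-" if x<75 else "." if x<110 else " " for x in r))
E
```

```text
27 52.12 60 [150, 150, 149, 150, 104, 68, 69, 67] [55, 53, 53, 50, 49] 14
 dwell 52.33 65 [151, 151, 151, 149, 123, 74, 69, 66] [55, 53, 52, 51, 49] 14
 dwell 52.52 65 [150, 149, 151, 150, 132, 77, 69, 66] [55, 53, 52, 50, 48] 14
 dwell 52.73 65 [149, 150, 151, 150, 143, 94, 69, 66] [55, 54, 52, 51, 49] 16
 dwell 52.92 65 [149, 149, 150, 150, 148, 101, 68, 67] [56, 54, 53, 51, 49] 15
262 -------------------------------------+++--------++
263 -------------------------------------+++--------++
264 -------------------------------------+++--------++
265 -------------------------------------+++--------++
266 -------------------------------------+++--------++
267 -------------------------------------++++----+--++
268 -------------------------------------++++-------++
269 -------------------------------------++#+-----+-++
270 -------------------------------------++++---+-++++
271 -------------------------------+++-++-+#++--+--+++
272 --------------------++----+---++++-+-++#++--+++-++
273 -------------------+---+----+++-+++++++#+++--+++++
274 ----------+--+------+-++++++-+-+++++++++#++++++++
[... 1006 characters left out ...]
---+--..............---+--....-++++++---
294 ..........-+++--..............----------+++++++---
295 ...........-+++-...............------++++++++-----
296 ...........-+++--..............-----+++++++-+-----
297 ............++++-..............---+++++++++-------
298 ............-++--.............---++++++++---------
299 .............-+---........-----++++++++-----------
300 .............-----......----++++++++++------------
301 ..............-+---.....---++++++++---------------
302 ..............-+--.....--++++++++-----------------
303 ...............--.....--+++++++-+-----------------
304 ....................--+++++++-++------------------
305 ..................---++++++-----------------------
```

```bash
python3 - <<'E'
from h import *
from workcell import robot
th=28.5;robot.servo_line(*pour(th,zl(th)),max_speed=.08);e0=e1=None
for k in range(8):
    p=prof(robot,th);a,b,im=watch(robot,th);print(th,round(robot.read_state()["t"],2),edge(p),p[12:21].tolist(),b);robot.sleep(.05)
    if k==3 and edge(p)<80: th=29.5;robot.servo_line(*pour(th,zl(th)),max_speed=.08)
v=im[280:304,172:216].max(2)
for i,r in enumerate(v): print(280+i,"".join("#" if x<40 else "+" if x<55 else "-" if x<75 else "." if x<110 else " " for x in r))
E
```

```text
28.5 53.27 75 [147, 147, 144, 97, 64, 63, 85, 60, 71] 17
28.5 53.42 85 [147, 147, 149, 148, 136, 75, 68, 58, 71] 21
28.5 53.58 85 [146, 147, 148, 149, 137, 74, 67, 57, 72] 15
28.5 53.73 85 [147, 147, 149, 149, 136, 74, 66, 59, 72] 16
28.5 53.88 85 [147, 147, 149, 149, 136, 69, 66, 58, 70] 15
28.5 54.02 85 [148, 146, 147, 149, 136, 69, 71, 58, 71] 62
28.5 54.17 85 [146, 147, 148, 149, 136, 70, 71, 58, 73] 63
28.5 54.33 85 [146, 147, 148, 149, 136, 69, 70, 57, 71] 60
280 ----+-+--+-+---+-+-+++++++++++++++++#+++++++
281 ---+--+---+++++++++-++++++++++++++++#+++++++
282 +-+-++++++-+-+++++++++++++++++++++++#+++++++
283 +++-++++++++++++++++++++++++++++++++#+++++++
284 ++++++++++++++++++++++++++++++++++++#+++++++
285 ++++++++++++++++++++++++++++++++++++++++++--
286 +++++++++++++++++++++++++++++++++++++++++--.
287 ++++++++++++++++++++++#####+++++++++++-----.
288 ++++++++++++++++++-++#######++++++++--------
289 +++++++++++++-----.-+#######++++++--..----++
290 +++++++++-----......-#######+++---....--++++
291 ++++++++--..........-+######++--.....--+++++
292 -.----++--...........-+####++--.....--++++++
293 ....--++--............-+#+++--....--++++++--
294 ....-++++-.............--------.--+++++++---
295 ....-++++--..............------++++++++-----
296 .....-+++--...............---+++++++++------
297 .....-++++--.............---++++++++--------
298 ......-+++--............---+++++++----------
299 ......--+++-........-----++++++++++---------
300 .......-+----.....-----++++++++-------------
301 ........-+---.....---++++++++---------------
302 ........----.....--+++++++++----------------
303 ........---.....--++++++++------------------
```

One relay is in the bin at scene pixel (196,290) and the trailing end has run out of sight. I'll dwell, then draw back slowly along the tube axis to make room and see the mouth.

```bash
python3 - <<'E'
from h import *
from workcell import robot
th=28.5;robot.sleep(.4);print(watch(robot,th)[1])
t=np.radians(th);u=np.cos(t)*BD-np.sin(t)*np.array([0,0,1]);p,q=pour(th,zl(th))
robot.servo_line(p-.022*u,None,.04);robot.sleep(.2)
_,b,im=watch(robot,th);s=robot.read_state();print(b,s["t"],np.round(s["wrist_force"],1))
v=im[262:306,160:216].max(2)
for i,r in enumerate(v): print(262+i,"".join("#" if x<40 else "+" if x<55 else "-" if x<75 else "." if x<110 else " " for x in r))
print("mouth",Cam(robot.get_image("scene")).proj(np.r_[BC,zl(th)]+.015*BD-.022*u))
E
```

```text
64
90 55.775 [-0.1  0.6 -1.3]
262 ----------------------------------------++++-------+++-.
263 ----------------------------+----------++++++-----++++-.
264 -------------------------------------+++++#+---+-+++++-.
265 ----------------+--------------+--+-++++++#++--+--++++-.
266 -------------------+-+----+-+--+-+-++-++++#+++++++++++-.
267 --+-----------------++---++--+++++++++++++#+++++++++++-.
268 ------------+---+-+--++++-++--++++++++++++#+++++++++++--
269 --------++--+-+++++-+--+++++++++++++++++++#+++++++++++--
270 -++-+-+----++-+++-++++++++++++++++++++++++##+++++++++++-
271 ++--++++++++++++++++++++++++++++++++++++++##++++++++++--
272 ++++++++++-+++++++++++++++++++++++++++++++##++++++++----
273 -+++++++++++++++++++++++++++++++++++++++++#+++++++++...-
274 +++++++++++++++++++++++++++++++++++++++++++++++++++-...-
275 +++++++++++++++++++++++++++++++++++++++++++++++++---...-
276 +++++++++++++++++++++++++++++++++++++++++++++++--......-
277 ++++++++++++++++++++++++++++-++++++---+++--------.....--
278 ++++++++++++++++++++++++++----++-+++++++---------......-
279 +++++++++++++++++++++++++--.-
[... 947 characters left out ...]
................--+---................-----+++++++++----
296 .................-+---................----++++++++------
297 .................------...............--++++++++--------
298 ..................-+----.............--++++++++---------
299 ...................-----........-----+++++++++----------
300 ...................-----.......----+++++++-+------------
301 ...................-++---.....---++++++++---------------
302 ....................-+--.....--++++++++-----------------
303 .....................--.....--++++++++++----------------
304 ..........................--+++++++--+------------------
305 ........................---+++++++----------------------
mouth [189.67464632 272.52619285]
```

Two relays are in the bin, at (196,290) and (194,282), and the third is hidden or still in the tube. I'll slide back level at the same low height to free it and look again.

```bash
python3 - <<'E'
from h import *
from workcell import robot
th=28.5;t=np.radians(th);u=np.cos(t)*BD-np.sin(t)*np.array([0,0,1]);p,q=pour(th,zl(th))
robot.servo_line(p-.022*u-.022*BD-[0,0,.002],None,.05);robot.sleep(.25)
d=robot.get_image("scene");im=d["color"];s=robot.read_state();print(s["t"])
S=Cam(d);m=np.r_[BC,zl(th)]+.015*BD-.022*u-.022*BD+[0,0,.0105]
pp=np.array([S.proj(m-k*u) for k in np.arange(.19,-.001,-.005)],np.float32);print(pp[0],pp[-1],cv2.remap(im.max(2).astype(np.float32),pp[None,:,0],pp[None,:,1],1)[0].astype(int).tolist())
v=im[254:298,156:216].max(2)
for i,r in enumerate(v): print(254+i,"".join("#" if x<40 else "+" if x<55 else "-" if x<75 else "." if x<110 else " " for x in r))
E
```

```text
56.7167
[152.22    200.77104] [185.41924 264.35953] [213, 164, 76, 145, 187, 189, 189, 190, 190, 190, 175, 149, 145, 145, 147, 124, 75, 72, 75, 77, 77, 78, 74, 73, 72, 71, 69, 67, 66, 63, 59, 58, 56, 54, 53, 51, 50, 47, 44]
254 ---------------------------+--+-----+-+++++-+-+--+++-.......
255 --------------------------+--+---+--+-+++++--++--+++-.......
256 ------------+-----++--++-+-+++++-++-++++++++-+++++++-.......
257 -------------+----------+++--+-+-++++++++#++-+++++++-.......
258 -----+++----++--+-+--++-+++++++++++++++++#++++++++++-.......
259 -------+-+---+-++++++++++++++++-+++++++++#++++++++++-.......
260 ----++---++--++++++++++++++++++++++++++++#++++++++++-.......
261 +-+++++++++++-+-+++++++++++++++++++++++++#++++++++++--......
262 ++++++++++++++++++++++++++++++++++++++++###++++++++----.....
263 +++++++++++++++++++++++++++++++++++++++++#++++++++-..--.....
264 ++++++++++++++++++++++++++++++++++++++++++++++++++-...---...
265 ++++++++++++++++++++++++++++++++++++++++++++++++++--..----..
266 +++++++++++++++++++++++++++-+---+++++++--++++++++---...----.
267 +++++++++++++++++++++++++-.
[... 1283 characters left out ...]
.......-+---...............+#####+++++++++--------
288 .................------.............-#######+++++++---------
289 ..................--+--.............-#######++++++---.----++
290 ..................--+---............-+######+++++---.---++++
291 ...................-----............-+######++--------++++++
292 ....................-----............-+####+++-------+++++++
293 ....................------............-###++-------+++++++--
294 ....................------............-----------++++++++---
295 .....................-+---..................---+++++++-+----
296 .....................-+---..................---+++++++------
297 ......................-+---...............--+++++++++-------
```

All three relays show in the bin, at (189,274), (196,281) and (195,290). The tube's visible length is clear. Now I lay it down where I picked it up.

```bash
python3 - <<'E'
from h import *
from workcell import robot
p=np.array(robot.read_state()["position"])
robot.servo_line(p+[0,0,.06],None,.15)
robot.servo_line(*tool(-50,90,[.46,-.14,.14],.0085),max_speed=.18)
P=np.array([.5345,-.003,.0165])
robot.servo_line(*tool(-90.5,90,P+[0,0,.04],.0085),max_speed=.18);print(robot.read_state()["t"])
robot.servo_line(tool(-90.5,90,P+[0,0,.001],.0085)[0],None,.06)
print(np.round(robot.read_state()["wrist_force"],1));robot.ungrasp()
robot.servo_line(tool(-90.5,90,P+[0,0,.09],.0085)[0],None,.12);s=robot.read_state();print(s["t"],np.round(s["wrist_force"],1))
d=robot.get_image("scene")["color"];v=d[262:300,166:216].max(2)
for i,r in enumerate(v[::1]): print(262+i,"".join("#" if x<40 else "+" if x<55 else "-" if x<75 else "." if x<110 else " " for x in r))
t=robot.get_image("top")["color"];w=t[148:172,205:292]
for r in w: print("".join("O" if x[0]>140 else "." if x[0]>110 else "#" if x.max()<60 else " " for x in r))
E
```

```text
59.35
[-0.4 -0.4 -0.5]
61.675 [ 0.2 -0.5  0.1]
262 -++++++++++++---------------------------..---.....
263 ++++++++++++----------------------------...---....
264 ++++++++++++-----------------------------..-----..
265 ++++++++++-------------------------------...-+--..
266 +++++++++---------------------------------...-+--.
267 ++++++--------------------++++-----------....-++-.
268 ++++-+-------------------++++++---------......-+--
269 ++------------++--------+-+++++-------.........-+-
270 ++-----------+++--------++++--------...........-+-
271 -+----------+++++----+++#+++++-----............--+
272 -+--------++++++---++#####++++---...............-+
273 .------+++++++++++-+#######++----................+
274 .-------+++++++++-++#######+--...................-
275 .-----+++++-++++++++#######+-.....................
276 ..--+++++++++++++++++####+++-.....................
277 ..---++++++++-+++++++++++--++---..................
278 ...---++-++++++++++--------###++--................
279 ...-++++++++++++-++-------+######+-...............
280 ....-++++++++-+-----....--+#######+-..............
281 ....
[... 2414 characters left out ...]
.OOOOOOOOOO                   
         .              .OOOOOOOOOOOOO..  #############  ...OO..O...                   
                                           ############                                
                                           ###### ####                                 
                                           #        ##                                 
                                                    ##                                 
                                            #       ##                                 
                                            #      ##                                  
                                                .   #
```

Three relays rest in the bin and the bin is unmoved. I'll back the hand off, confirm numerically that the tube lies flat, then hand in.

```bash
python3 - <<'E'
from h import *
from workcell import robot
s=robot.read_state();robot.servo_line(np.array(s["position"])+[-.14,0,.12],None,.2)
print(robot.read_state()["t"])
d=robot.get_image("top");T=Cam(d);im=d["color"][140:180,195:300].astype(int)
m=((im[...,1]-im[...,0])<22).astype(np.uint8)
c=max(cv2.findContours(m,0,1)[0],key=cv2.contourArea);r=cv2.minAreaRect(c);print((np.array(r[0])+[195,140]).round(1),np.round(r[1],1),r[2],T.plane(np.array(r[0])+[195,140],.0165).round(3))
t0=np.load("pics/top0.npz")["color"].astype(int);df=(abs(d["color"].astype(int)-t0).max(2)>60)
print("changed px rack,bin,board,cutters,tape:",[int(df[a:b,c:e].sum()) for a,b,c,e in((130,190,100,190),(135,200,335,392),(92,130,205,252),(88,125,265,318),(185,218,228,262))])
print(robot.close_job())
E
```

```text
62.8417
[247.  159.5] [ 9. 70.] 90.0 [0.534 0.012 0.016]
changed px rack,bin,board,cutters,tape: [5, 78, 0, 27, 251]
the job is handed in; nothing more can be done
None
```

The job is handed in at about 63 s, with no verdict returned: all three relays are in the grey bin and the empty tube lies flat on the mat. The relays only ran freely at about 28.5°, steeper than the expected 12–23°, so the last part of the slide was faster than intended. In the final top image the tape area had changed by 251 pixels, possibly arm or shadow, and I did not check it further.

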